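# Cover the sample chamber, then draw its sagging bolt and hold the gate ajar

## Robot

A 6-joint arm with a two-finger parallel gripper is mounted at the origin on a cart in front of the work surface, level with it; the furniture and walls round the work are solid. World frame = base frame: x ahead of the robot, y to its left, z up, the work surface at z = 0. Lengths are in m, angles in rad, forces in N, time in s.
With the tool pointing down it reaches from about 0.35 to 0.8 m from the base axis. Payload 7.3 kg.
Tool frame: the origin (TCP) lies at the very end of the fingers, on their centre line; the grasp point (between the pads) lies 19 mm behind it; z points along the fingers, y is the line along which they close (so a half turn about z gives the same grasp; the last joint's range is limited). The gripper opens to 85 mm and grips with 20 to 120 N. Pads are 22 mm wide; open, the fingers measure 114 mm over their backs; the gripper's body (76 mm by 85 mm) begins 54 mm behind the grasp point. The pads swing forward as they close: fully open they stand 13 mm farther back than shut.
Start: joints at [-1.347, 0.342, 1.524, -0, 1.275, -0.146], TCP at [0.19, -0.49, 0.231] pointing down, gripper open.
Joint ranges: [-2.53, 2.53], [-0.77, 2.02], [0.04, 2.7], [-1, 4.14], [0.28, 2.66], [-3.11, 3.11]. Speed limits (rad/s): [2.57, 2.57, 3.14, 3.14, 3.14, 3.14].

## Interface

Orientations are given as a unit quaternion [x, y, z, w].
In Python, from cell import r, cams gives the robot as it stands.
- The arm moves only by the tool move_arm, never from a script. Its argument "plan" is one flat list of numbers, 5 for each row, row after row: the closure, from 0 (fully open) to 1 (shut), then the shift along the tool's x, y, z each as a share of 1 m, from -1 to 1, then the turn about the tool's z as a share of 45 degrees, from -1 to 1. A call has 1 to 8 rows; each row is the pose to reach, as a shift and turn from the pose commanded when the call began, along the tool's axes at that moment; what a row does not reach only later rows make up. A row lasts 1/12 s, in which the tool goes at most 41.7 mm and 7.16 degrees, less where a joint would pass 70% of its speed; a pose out of reach is approached as far as the arm can. A call with a number of a shift or a turn outside -1 to 1 is refused whole. A call with a gripper value outside its range is refused whole. The fingers move at their own pace and stop on an object; "newtons" is the grip in N (left out, the last holds). Time passes only in rows, so rows that repeat a pose let the fingers close. It gives the time, the measured TCP pose, the force, the opening and the grip force at its end, in the units of the state.
- r.get_obs(): the state, without advancing time (a new reading comes with each control period).
- cams.camera(name): name is "scene" or "top" or "wrist"; returns a dict with "image" (420x560x3 uint8, red, green, blue), "fx", "fy", "cx", "cy" (pixels), "view" (4x4, takes a point from world to camera coordinates). Camera axes: x right, y up, looking along -z (the intrinsics and any distortion apply to the point x, -y, -z); pixel columns grow to the right and rows downward; lengths in m; the calibration is good to about 2 mm. The wrist camera is an equidistant fisheye: a pixel r from the principal point sees the ray r / f radians off the axis. A picture is of the moment at which its call begins. There is no depth.
- r.finish_job(): hands the job in; it is judged then, once.
The state is a dict: "clock": time; "qpos": joint angles; "qvel": joint speeds; "joint_torque": joint torques, N m; "ee_pos": TCP position; "tcp_rot": TCP orientation; "contact_force": force on the tool from outside, world axes, zero at the start; "ft_torque": the same for the moment, N m; "opening": finger opening in m; "grasp_force": force on a finger pad.
Only numpy, scipy, OpenCV 4.12 (cv2) and the standard library are available. Lean on these libraries where they do the work, as an engineer would, in place of code of your own. Each camera call takes 0.05 s, during which the arm holds its last target. There are 200 camera calls.

## Task

Get the small sample chamber ready for a colleague to reach in at the front: lay the loose cover squarely on top of the chamber, its edges flush with the frame all round, and let go of it. Then take the bolt's upright black grip, lift the sagging bolt over the bent-up lip of its keeper while pulling it fully back, without forcing it against the keeper, and swing the gate open about 30 degrees. The gate closes by itself, so finish while still holding it ajar; keep the cover in place and leave the bottles and pot beside the chamber alone.

Things in the scene. Friction and masses are not known exactly. Their poses are not given: they have to be found in the camera images.
- chamber: Fixed bench chamber of aluminium bars with clear walls and open top, 140 (x) x 220 (y) x 120 mm tall, turned by up to 20 degrees. Origin: centre of its underside; x points to its back, the gate is on its front (-x), y to the left for one facing the gate. The flat top rim, bars 12 to 14 mm wide, is at z = 120 mm. Keeper, bolt and gate stick out in front as far as x = -120 mm.
- chamber_top (a point): Centre of the chamber's top rim, 120 mm above its origin, axes as the chamber's: the centre of the cover's underside belongs here.
- cover: Loose grey flat plate 140 (x) x 220 (y) x 6 mm, as large as the chamber's top, 0.17 to 0.35 kg, with a bright bar handle on its middle; at the start on the bench left of the chamber. Origin: centre of its underside. On the chamber its long side runs along the chamber's long side (y), either way round. It has no locating edges: it just lies on the rim.
- cover_handle (a point): Point to pinch on the cover's handle, 30 mm above the cover's underside, on its middle. The handle is 14 mm thick (cover x), 70 mm long (cover y) and stands from 6 to 40 mm above the underside.
- gate_angle (a joint): Opening angle of the gate in rad: 0 shut, growing as its free edge swings out to the front (-x), up to 1.3. Aluminium leaf 160 mm wide, 100 mm tall, 12 mm thick, its top 112 mm above the bench. A spring closes it: about 0.13 N m at 0, 0.26 N m at 0.5 rad. While the bolt is in the keeper it has only some 0.03 rad of play.
- gate_pivot (a point): Point on the gate's upright hinge axis, at the gate's left (+y) edge: at x = -76, y = +107 mm in the chamber's frame, 111 mm above the bench. Its axes turn with the gate (equal to the chamber's when shut): the leaf runs along its -y.
- bolt_grip (a point): Middle of the bolt's upright round black grip, 16 mm in diameter, 50 mm tall (bench height 125 to 175 mm with the bolt sagging, middle 154), to be pinched from above. Gate shut, bolt home: x = -98, y = -15 mm in the chamber's frame (x = -22, y = -122 from gate_pivot). All else near it stays below 126 mm, but the cover's handle on the chamber, 98 mm behind it, reaches 160 mm.
- bolt: Steel barrel bolt on the gate's front, rod 10 mm in diameter along y, its grip standing up from it; origin on the rod's axis under the grip, 66 mm below bolt_grip. Its thick head (24 mm in diameter, 10 mm long) at the right (-y) end lies in the keeper and has dropped behind the keeper's lip.
- bolt_draw (a joint): How far the bolt is pulled back along the gate towards the hinge (+y of the gate), in m: 0 home (starts at 0 to 0.003), 0.034 fully back (stop). The head meets the lip at about 0.004 unless it is lifted, is past the lip at 0.018 and out of the keeper at 0.023. Friction about 0.8 N; stays where it is left.
- bolt_lift (a joint): How far the bolt is lifted in its worn, over-tall guides, in m: 0 sagging (it falls back by its own weight of about 0.12 kg), 0.013 at the top stop. The head clears the keeper's lip above about 0.007.
- keeper: Dark steel channel 34 mm long on the fixed jamb right (-y) of the gate, open at the top, with a front plate and, on the side towards the gate, a bent-up lip. Fixed to the chamber; origin at x = -83.5, y = -85.5, z = 88 mm in the chamber's frame.
- keeper_lip (a point): Top edge of the keeper's bent lip, at its middle: 82.5 mm above the bench; lip 4 mm thick, reaching 6.5 mm up behind the sagging head's lower part.
- gate: The gate's leaf with the bolt on it; origin on the hinge axis near its lower end; axes as gate_pivot.
- dish: Petri dish 59 mm wide, 14 mm high, standing inside the chamber. Not handled.
- pot: Bystander: sample pot with white lid, 47 mm wide, 57 mm tall, origin at its underside, right of the chamber.
- dropper: Bystander: dropper bottle, 25 mm wide, 76 mm tall, origin at its underside, right of the chamber.
- flask: Bystander: brown screw-cap bottle, 47 mm wide, 88 mm tall, origin at its underside, right of the chamber.

How it is judged:
On the way, in this order (a step that is already met when the one before it is completed fails the run):
1. the cover lies flush on the chamber and is let go (horizontal distance between cover and chamber_top below 0.007 m and z of cover in the frame of chamber_top between -0.004 and 0.004 m and angle between the x axis of cover and the x axis of chamber, either way round below 0.08 rad and angle between cover's own z axis and vertical below 0.04 rad and contact force between the fingers and cover below 0.1 N and linear speed of cover below 0.02 m/s), for 0.2 s.
2. the bolt is drawn out of the keeper, over its lip, with the gate still shut (value of joint bolt_draw above 0.024 m and value of joint gate_angle below 0.2 rad), for 0.05 s.
At the end, for the whole second after the job is handed in: The cover lies on the chamber within 7 mm of centre and 4.5 degrees of square, flat on the rim; the bolt is drawn at least 24 mm; the gate stands still between 20 and 40 degrees open, and the fingers are holding it or its bolt (more than 0.5 N) to the end (horizontal distance between cover and chamber_top below 0.007 m and z of cover in the frame of chamber_top between -0.004 and 0.004 m and angle between the x axis of cover and the x axis of chamber, either way round below 0.08 rad and angle between cover's own z axis and vertical below 0.04 rad and value of joint bolt_draw above 0.024 m and value of joint gate_angle between 0.35 and 0.7 rad and velocity of joint gate_angle between -0.1 and 0.1 rad/s and contact force between the fingers and gate above 0.5 N); the arm keeps its last pose, push and grip.
It fails at once if the bolt is forced against the keeper (more than 30 N) (contact force between bolt and keeper above 30 N).
It fails at once if a bottle or the pot beside the chamber is moved more than 20 mm (distance of any of pot, dropper, flask from where it was at the start of the episode above 0.02 m).
It also fails if it takes over 51 s, if anything falls off the work surface, if the arm or the gripper's body presses on something with over 40 N, if the wrist force passes 120 N, or if a joint passes its speed limit or range.

## Working session

There is one attempt and no reset: what is moved stays moved. The work goes in short steps, Python scripts to look and compute and a tool call to move; the robot and the scene stay as the last step left them, time stands still between calls to the robot, and variables do not carry over. Pictures are saved under pics/ and viewed, at most 10 in all, crops included, and the job is handed in when it is done.

Besides the shell and the picture viewer there is one more tool, called by a JSON object that holds its "api" and its "payload". move_arm: Moves the arm, as the interface text tells. Shift numbers are shares of 1 m and turn numbers shares of 45 degrees, none past 1 either way. Its arguments: {"type":"object","properties":{"plan":{"type":"array"},"newtons":{"type":"number"}},"required":["plan"]}

```bash
ls; mkdir -p pics; python3 - <<'E'
from cell import r,cams
import cv2,pickle,numpy as np
d={}
for n in("scene","top"):
    c=cams.camera(n);d[n]=c;cv2.imwrite(f"pics/{n}0.png",c["image"][...,::-1])
    print(n,c["fx"],c["cx"],c["cy"],np.round(c["view"],3).tolist(),[k for k in c])
pickle.dump(d,open("c0.pkl","wb"))
o=r.get_obs();print(o)
E
```

```text
pics
scene 488.2432029715858 280.4035076327018 215.15075642377795 [[-0.746, -0.666, 0.021, 0.389], [0.35, -0.366, 0.862, -0.294], [-0.566, 0.651, 0.506, -1.179], [0.0, 0.0, 0.0, 1.0]] ['image', 'fx', 'fy', 'cx', 'cy', 'view']
top 463.2185153099389 271.8649817739379 211.08279512327238 [[-0.024, -1.0, 0.004, -0.006], [0.999, -0.024, 0.049, -0.541], [-0.049, 0.005, 0.999, -1.274], [0.0, 0.0, 0.0, 1.0]] ['image', 'fx', 'fy', 'cx', 'cy', 'view']
{'clock': 0.1, 'qpos': array([-1.34699902e+00,  3.42685689e-01,  1.52491015e+00,  2.03822488e-05,
        1.27538079e+00, -1.46001211e-01]), 'qvel': array([-3.57732506e-04, -1.28135615e-03, -1.36221908e-03,  9.53847827e-04,
       -2.56564560e-04, -6.69494636e-05]), 'joint_torque': array([ 2.46032498e-03, -4.34447801e+01, -2.46491182e+01, -1.79276603e-04,
        4.68517304e-03,  8.12083584e-06]), 'ee_pos': array([ 0.18969805, -0.48916021,  0.23068246]), 'tcp_rot': array([ 9.82955088e-01,  1.83844543e-01, -1.71699000e-05, -6.91841927e-04]), 'contact_force': array([ 0.1568914 , -0.01483624, -0.47758549]), 'ft_torque': array([ 0.0253143 , -0.02079181,  0.00549919]), 'grasp_force': 0.0, 'opening': 0.0854204666300436}
```

View pics/top0.png

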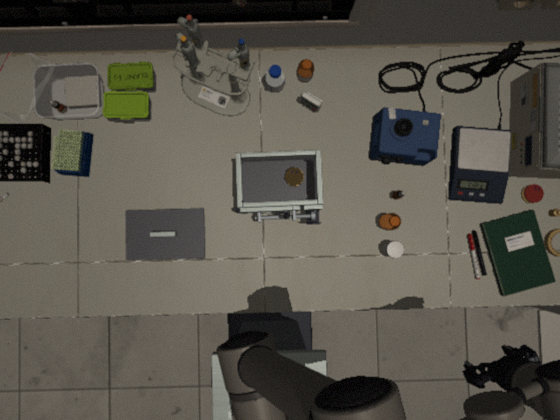

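View pics/scene0.png

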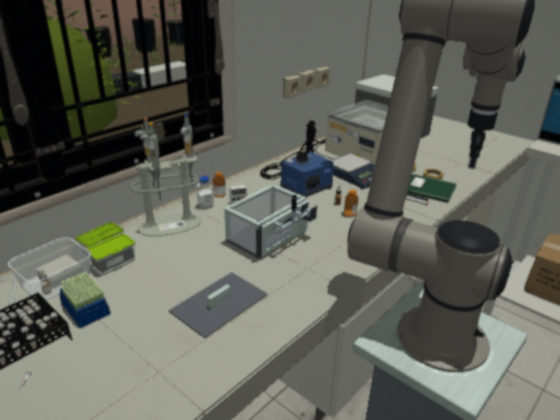

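Top view: the cover spans about (125–205, 208–261) with its handle at (163,234). The chamber rim spans about (233–322, 150–212), with the bolt and keeper below it and the bystanders at (396,194), (389,221) and (395,249).

```bash
cat > h.py <<'E'
import numpy as np,cv2,pickle
def ray(c,u,v):
    V=c["view"];R=V[:3,:3];o=-R.T@V[:3,3]
    return o,R.T@np.array([(u-c["cx"])/c["fx"],-(v-c["cy"])/c["fy"],-1])
def onz(c,u,v,z):
    o,d=ray(c,u,v);return o+d*(z-o[2])/d[2]
def proj(c,P):
    P=np.atleast_2d(P);q=P@c["view"][:3,:3].T+c["view"][:3,3]
    return np.c_[c["cx"]+c["fx"]*q[:,0]/-q[:,2],c["cy"]-c["fy"]*q[:,1]/-q[:,2]]
E
python3 - <<'E'
from h import *
d=pickle.load(open("c0.pkl","rb"));c=d["top"];im=c["image"][...,::-1]
cr=im[140:270,115:335]
cv2.imwrite("pics/crop1.png",cv2.resize(cr,None,fx=3.6,fy=3.6,interpolation=cv2.INTER_CUBIC))
g=cv2.cvtColor(im,cv2.COLOR_BGR2GRAY)
m=np.zeros_like(g);m[195:275,110:220]=(g[195:275,110:220]<95)*255
m=cv2.morphologyEx(m,cv2.MORPH_CLOSE,np.ones((9,15)))
k=max(cv2.findContours(m,0,2)[0],key=cv2.contourArea)
b=cv2.boxPoints(cv2.minAreaRect(k));W=np.array([onz(c,u,v,.006) for u,v in b]);print(b,W,W.mean(0))
for i in range(2):print(np.linalg.norm(W[i+1]-W[i]),np.degrees(np.arctan2(*(W[i+1]-W[i])[[1,0]])))
E
```

```text
[[108.57135 209.56749]
 [207.55054 206.81807]
 [209.02008 259.72168]
 [110.04089 262.47113]] [[0.55579264 0.4362015  0.006     ]
 [0.55694191 0.16002934 0.006     ]
 [0.40959246 0.15847701 0.006     ]
 [0.40862581 0.43312776 0.006     ]] [0.4827382 0.2969589 0.006    ]
0.2761745583307443 -89.76156854937231
0.1473576256197434 -179.39641302142542
```

View pics/crop1.png

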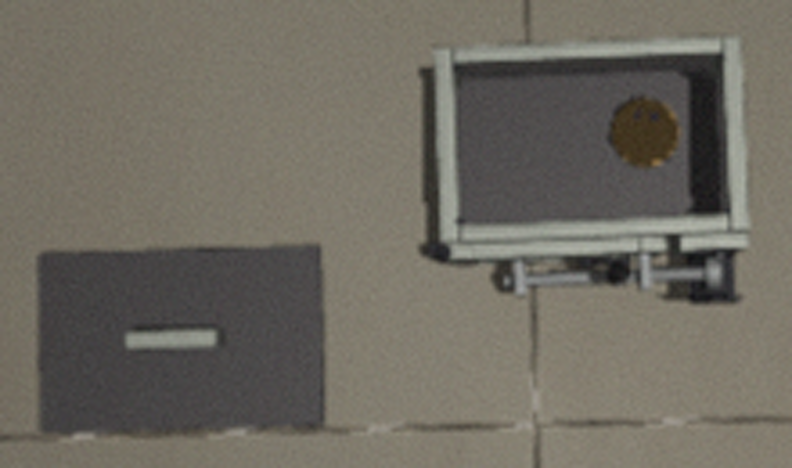

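The crop (scale 3.6) shows cover corners at (39,254), (320,245), (324,426) and (40,431). The chamber rim's outer corners are at about (433,48), (739,38), (440,241) and (746,230), and the black grip is at (617,270).

```bash
python3 - <<'E'
from h import *
from scipy.optimize import least_squares
d=pickle.load(open("c0.pkl","rb"));c=d["top"]
def px(l):return np.array(l)/3.6+[115,140]-.36
def fit(l,z):
    q=px(l);L=np.array([[.07,.11],[.07,-.11],[-.07,-.11],[-.07,.11]])
    def P(p):
        C,S=np.cos(p[2]),np.sin(p[2]);return np.c_[L@[[C,S],[-S,C]]+p[:2],np.full(4,z)]
    s=least_squares(lambda p:(proj(c,P(p))-q).ravel(),[.5,.1,0]);print(s.x,np.degrees(s.x[2]),s.fun.round(1));W=np.array([onz(c,u,v,z)[:2] for u,v in q]);print(np.linalg.norm(W-np.roll(W,-1,0),axis=1))
    return s.x
cv=fit([(39,254),(320,245),(324,426),(40,431)],.006)
ch=fit([(433,48),(739,38),(746,230),(440,241)],.12)
print("handle",onz(c,*px([(125,340),(217,339)]).mean(0),.04))
u=px([(617,270)])[0]; print("grip top meas",onz(c,*u,.175))
a=ch[2];print("grip pred",ch[:2]+np.array([[np.cos(a),-np.sin(a)],[np.sin(a),np.cos(a)]])@[-.098,-.015])
E
```

```text
[0.48465429 0.28011985 0.00092197] 0.052825177211697064 [-0.4 -0.6  0.4 -0.   0.2 -0.  -0.2  0.6]
[0.21782313 0.14002754 0.2189621  0.13674989]
[ 0.6188944  -0.03750353  0.01120843] 0.6421957645369563 [-0.4 -0.4  0.3 -0.6  0.6  0.5 -0.6  0.5]
[0.2181537  0.1372033  0.21695465 0.13776639]
handle [0.48408804 0.27982296 0.04      ]
grip top meas [ 0.52306721 -0.05264299  0.175     ]
grip pred [ 0.52106868 -0.05360099]
```

{"api": "move_arm", "payload": {"plan": [0, 0.29, -0.15, 0, -1, 0, 0.29, -0.15, 0, -1, 0, 0.29, -0.15, 0, -1, 0, 0.29, -0.15, 0, -1, 0, 0.29, -0.15, 0, -1, 0, 0.29, -0.15, 0, -1, 0, 0.29, -0.15, 0, -1, 0, 0.29, -0.15, 0, -1], "newtons": 40}}

```text
clock: 0.77
ee_pos: [0.4071, -0.2424, 0.2312]
tcp_rot: [0.837, 0.547, 0.0, -0.0]
contact_force: [1.0, -0.6, 0.3]
opening: 0.0853
grasp_force: 0.0
```

{"api": "move_arm", "payload": {"plan": [0, 0.32, -0.06, 0, -0.529, 0, 0.32, -0.06, 0, -0.529, 0, 0.32, -0.06, 0, -0.529, 0, 0.32, -0.06, 0, -0.529, 0, 0.32, -0.06, 0, -0.529, 0, 0.32, -0.06, 0, -0.529, 0, 0.32, -0.06, 0, -0.529, 0, 0.32, -0.06, 0, -0.529]}}

```text
clock: 1.43
ee_pos: [0.4801, 0.075, 0.2311]
tcp_rot: [0.707, 0.707, -0.0, -0.0]
contact_force: [0.7, -0.6, 0.5]
opening: 0.0853
grasp_force: 0.0
```

{"api": "move_arm", "payload": {"plan": [0, 0.205, 0.004, 0.11, 0, 0, 0.205, 0.004, 0.11, 0, 0, 0.205, 0.004, 0.11, 0, 0, 0.205, 0.004, 0.11, 0, 0, 0.205, 0.004, 0.11, 0, 0, 0.205, 0.004, 0.11, 0, 0, 0.205, 0.004, 0.11, 0, 0, 0.205, 0.004, 0.11, 0]}}

```text
clock: 2.1
ee_pos: [0.4833, 0.2778, 0.12]
tcp_rot: [0.706, 0.708, -0.001, -0.0]
contact_force: [0.5, 0.6, 0.8]
opening: 0.0857
grasp_force: 0.0
```

```bash
python3 - <<'E'
from h import *
from cell import r,cams
c=cams.camera("wrist");pickle.dump(c,open("w1.pkl","wb"));cv2.imwrite("pics/w1.png",c["image"][...,::-1])
print(c["fx"],c["fy"],c["cx"],c["cy"],c["view"].round(3).tolist())
o=r.get_obs();print(o["ee_pos"],o["qpos"])
E
```

```text
325.19226210127806 325.19226210127806 283.08882483934764 207.4128801622371 [[1.0, 0.004, -0.002, -0.484], [-0.004, 0.955, -0.298, -0.258], [0.0, 0.298, 0.955, -0.355], [0.0, 0.0, 0.0, 1.0]]
[0.48395381 0.27699896 0.12087012] [ 3.82659387e-01  5.10551332e-01  1.58419385e+00 -5.07851535e-04
  1.04809601e+00  3.82006285e-01]
```

View pics/w1.png

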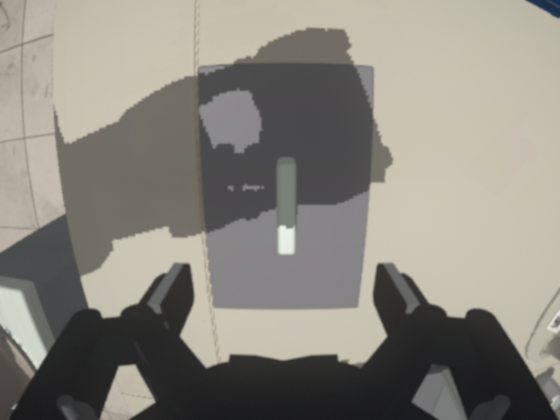

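The wrist view shows cover corners at (198,66), (374,66), (358,307) and (214,307). The handle runs along (287,157)–(286,254).

```bash
cat >> h.py <<'E'
def wonz(c,u,v,z):
    dx,dy=u-c["cx"],v-c["cy"];rr=np.hypot(dx,dy);t=rr/c["fx"]
    d=np.array([np.sin(t)*dx/rr,-np.sin(t)*dy/rr,-np.cos(t)])
    R=c["view"][:3,:3];o=-R.T@c["view"][:3,3];d=R.T@d
    return o+d*(z-o[2])/d[2]
E
python3 - <<'E'
from h import *
c=pickle.load(open("w1.pkl","rb"))
W=np.array([wonz(c,*p,.006) for p in [(198,66),(374,66),(358,307),(214,307)]]);print(W.round(4).tolist(),W.mean(0),np.linalg.norm(W-np.roll(W,-1,0),axis=1))
print(wonz(c,287,157,.04),wonz(c,286,254,.04))
E
```

```text
[[0.416, 0.3899, 0.006], [0.5543, 0.3907, 0.006], [0.5556, 0.1739, 0.006], [0.4173, 0.1735, 0.006]] [0.48582248 0.28200046 0.006     ] [0.138322   0.21682028 0.13828162 0.21632299]
[0.48579558 0.32066414 0.04      ] [0.48556985 0.24779666 0.04      ]
```

{"api": "move_arm", "payload": {"plan": [0, 0.002, 0.001, 0.03, 0, 0, 0.002, 0.001, 0.06, 0, 0, 0.002, 0.001, 0.09, 0, 0, 0.002, 0.001, 0.105, 0, 0, 0.002, 0.001, 0.107, 0, 0.5, 0.002, 0.001, 0.107, 0, 1, 0.002, 0.001, 0.107, 0, 1, 0.002, 0.001, 0.107, 0], "newtons": 50}}

```text
clock: 2.82
ee_pos: [0.4867, 0.2792, 0.0162]
tcp_rot: [0.707, 0.707, 0.002, 0.001]
contact_force: [-0.4, 0.6, 0.1]
opening: 0.0522
grasp_force: 0.0
```

{"api": "move_arm", "payload": {"plan": [1, 0, 0, 0, 0, 1, 0, 0, 0, 0, 1, 0, 0, 0, 0, 1, 0, 0, 0, 0]}}

```text
clock: 3.15
ee_pos: [0.4858, 0.2794, 0.0152]
tcp_rot: [0.707, 0.707, 0.001, 0.0]
contact_force: [-1.1, -0.2, 6.3]
opening: 0.013
grasp_force: 50.9
```

{"api": "move_arm", "payload": {"plan": [1, 0, 0, -0.02, 0, 1, 0, 0, -0.05, 0, 1, 0, 0, -0.09, 0, 1, 0, 0, -0.13, 0, 1, 0, 0, -0.16, 0, 1, 0, 0, -0.18, 0, 1, 0, 0, -0.19, 0, 1, 0, 0, -0.19, 0]}}

```text
clock: 3.82
ee_pos: [0.486, 0.2795, 0.2061]
tcp_rot: [0.707, 0.707, 0.002, 0.001]
contact_force: [0.4, 0.3, -3.7]
opening: 0.0131
grasp_force: 49.6
```

{"api": "move_arm", "payload": {"plan": [1, -0.02, 0.01, 0, 0, 1, -0.05, 0.03, 0, 0, 1, -0.09, 0.05, 0, 0, 1, -0.12, 0.07, 0, 0, 1, -0.16, 0.09, 0, 0, 1, -0.19, 0.11, 0, 0, 1, -0.22, 0.125, 0, 0, 1, -0.25, 0.133, 0, 0]}}

```text
clock: 4.48
ee_pos: [0.6186, 0.0271, 0.2009]
tcp_rot: [0.707, 0.707, -0.001, -0.002]
contact_force: [-0.8, 0.2, -3.5]
opening: 0.0132
grasp_force: 49.5
```

{"api": "move_arm", "payload": {"plan": [1, -0.025, 0, 0, 0, 1, -0.045, 0, 0, 0, 1, -0.06, 0, 0, -0.012, 1, -0.067, 0, 0, -0.012, 1, -0.067, 0, 0, -0.012, 1, -0.067, 0, 0, -0.012, 1, -0.067, 0, 0, -0.012]}}

```text
clock: 5.07
ee_pos: [0.618, -0.0367, 0.2035]
tcp_rot: [0.704, 0.711, -0.0, -0.001]
contact_force: [-1.2, 0.6, -3.5]
opening: 0.0132
grasp_force: 49.5
```

```bash
python3 - <<'E'
from h import *
from cell import r,cams
d={}
for n in ("wrist","scene"):
    c=cams.camera(n);d[n]=c;cv2.imwrite(f"pics/{n}2.png",c["image"][...,::-1])
pickle.dump(d,open("c2.pkl","wb"))
o=r.get_obs();print(o["ee_pos"],o["tcp_rot"],o["grasp_force"],o["opening"],o["clock"],o["contact_force"],o["ft_torque"])
E
```

```text
[ 0.61815278 -0.036617    0.20403706] [ 7.03327861e-01  7.10865574e-01 -4.23264972e-05 -2.31478266e-04] 49.49097454547882 0.013159068826454637 5.1667 [ 0.6103871   1.10824407 -3.74179174] [-0.02666657 -0.00779628  0.06286123]
```

View pics/wrist2.png

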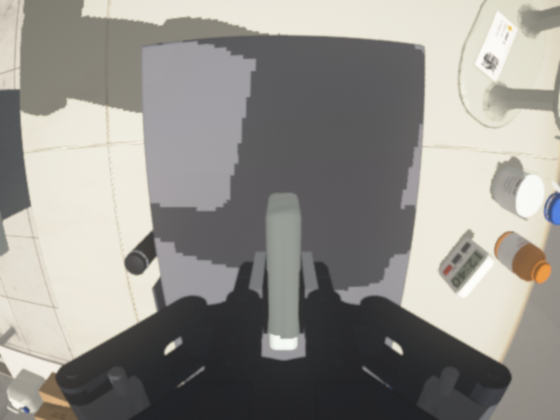

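The cover is held: its far (+y) corners are at (142,46) and (424,46), the handle runs along (284,193)–(284,340), and the black grip top is visible at (137,262).

```bash
python3 - <<'E'
from h import *
d=pickle.load(open("c2.pkl","rb"));c=d["wrist"]
a,b=wonz(c,142,46,.195),wonz(c,424,46,.195);m=(a+b)/2
print(a,b,np.linalg.norm(a-b),"yaw",np.degrees(np.arctan2(*(b-a)[[1,0]])),"centre",m-[0,.11,0])
print("handle end",wonz(c,284,193,.229),"(expect centre y+.035)")
print("grip",wonz(c,137,262,.173))
# chamber re-measure from scene camera: back top corners etc. overlay predicted
s=d["scene"];im=s["image"][...,::-1].copy()
im=cv2.resize(im[150:280,180:400],None,fx=3.6,fy=3.6,interpolation=cv2.INTER_CUBIC)
cv2.imwrite("pics/s2c.png",im)
E
```

```text
[0.54896978 0.07271077 0.195     ] [0.68452627 0.07421841 0.195     ] 0.13556487914449655 yaw 0.637211636882611 centre [ 0.61674803 -0.03653541  0.195     ]
handle end [0.61789698 0.00833086 0.229     ] (expect centre y+.035)
grip [ 0.52523835 -0.05199415  0.173     ]
```

{"api": "move_arm", "payload": {"plan": [1, -0.001, 0.003, 0.015, 0, 1, -0.001, 0.003, 0.035, 0, 1, -0.001, 0.003, 0.05, 0, 1, -0.001, 0.003, 0.057, 0, 1, -0.001, 0.003, 0.06, 0, 1, -0.001, 0.003, 0.06, 0, 1, -0.001, 0.003, 0.06, 0]}}

```text
clock: 5.75
ee_pos: [0.6218, -0.0387, 0.1452]
tcp_rot: [0.704, 0.711, 0.0, 0.001]
contact_force: [-0.1, -0.3, -3.8]
opening: 0.0132
grasp_force: 49.4
```

```bash
python3 - <<'E'
from h import *
from cell import r,cams
o=r.get_obs();print(o["ee_pos"],o["tcp_rot"],o["contact_force"])
d={}
ims=[]
for n,(x,y,w,h) in dict(top=(220,140,120,90),scene=(210,170,120,90)).items():
    c=cams.camera(n);d[n]=c
    ims.append(cv2.resize(c["image"][y:y+h,x:x+w,::-1],(800,600),interpolation=cv2.INTER_CUBIC)[:, :])
pickle.dump(d,open("c3.pkl","wb"))
cv2.imwrite("pics/s3.png",ims[1])
cv2.imwrite("pics/t3.png",ims[0])
E
```

```text
[ 0.62178369 -0.03865168  0.14522295] [7.03670553e-01 7.10525978e-01 4.07605927e-04 6.49105236e-04] [-0.14465421 -0.28880861 -3.77079215]
```

View pics/s3.png

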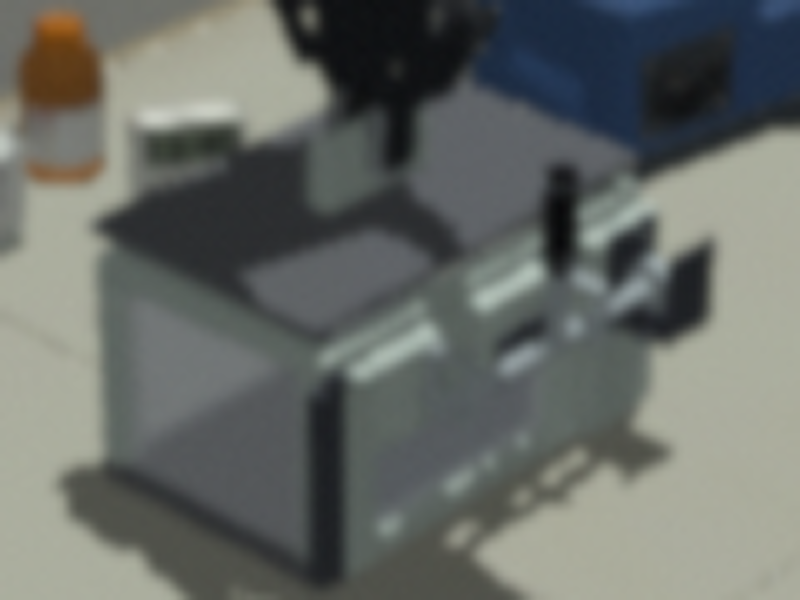

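The cover hovers about 10 mm over the rim, with its corners at about (98,225), (320,340) and (637,153) in the crop. The rim's left-back corner is near (100,255).

```bash
python3 - <<'E'
from h import *
c=pickle.load(open("c3.pkl","rb"))["scene"]
def f(x,y,a,z):
    L=np.array([[.07,.11],[-.07,.11],[-.07,-.11]]);C,S=np.cos(a),np.sin(a)
    return ((proj(c,np.c_[L@[[C,S],[-S,C]]+[x,y],np.full(3,z)])-[210,170]+.5)*800/120).round(0).tolist()
print(f(.621,-.0375,.011,.136),f(.621,-.0375,.011,.130));print("rim",f(.6205,-.037,.011,.12))
print("grip top",((proj(c,[[.522,-.053,.175]])-[210,170]+.5)*800/120))
E
```

```text
[[89.0, 219.0], [317.0, 329.0], [641.0, 152.0]] [[89.0, 231.0], [317.0, 341.0], [641.0, 164.0]]
rim [[90.0, 251.0], [317.0, 362.0], [640.0, 183.0]]
grip top [[561.29806627 168.64873283]]
```

View pics/t3.png

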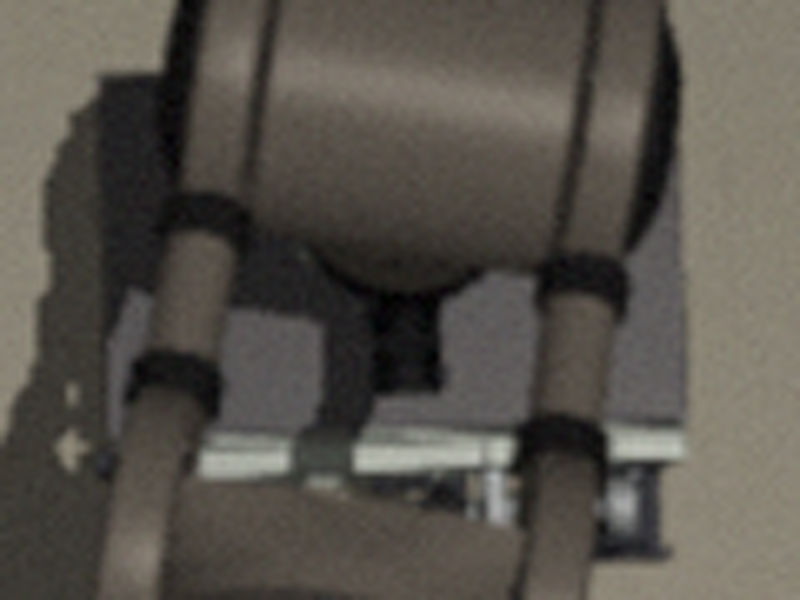

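Both views agree with the model: the cover sits over the rim with only the front strip showing. Lowering it now.

{"api": "move_arm", "payload": {"plan": [1, 0, 0, 0.004, 0, 1, 0, 0, 0.007, 0, 1, 0, 0, 0.009, 0, 1, 0, 0, 0.01, 0, 1, 0, 0, 0.01, 0, 1, 0, 0, 0.01, 0]}}

```text
clock: 6.35
ee_pos: [0.6212, -0.0389, 0.1353]
tcp_rot: [0.704, 0.71, 0.0, 0.0]
contact_force: [-4.3, 0.5, 5.5]
opening: 0.0132
grasp_force: 50.6
```

{"api": "move_arm", "payload": {"plan": [0.8, 0, 0, 0, 0, 0.6, 0, 0, 0, 0, 0.4, 0, 0, 0, 0, 0, 0, 0, 0, 0, 0, 0, 0, 0, 0, 0, 0, 0, 0, 0]}}

```text
clock: 6.85
ee_pos: [0.6213, -0.0388, 0.1342]
tcp_rot: [0.704, 0.71, -0.0, 0.0]
contact_force: [1.1, -0.3, -0.4]
opening: 0.0768
grasp_force: 0.0
```

{"api": "move_arm", "payload": {"plan": [0, 0, 0, -0.01, 0, 0, 0, 0, -0.03, 0, 0, 0, 0, -0.06, 0, 0, 0, 0, -0.09, 0, 0, 0, 0, -0.12, 0, 0, 0, 0, -0.12, 0]}}

```text
clock: 7.35
ee_pos: [0.6238, -0.0393, 0.2623]
tcp_rot: [0.704, 0.71, 0.004, 0.005]
contact_force: [0.0, 0.6, 0.8]
opening: 0.0855
grasp_force: 0.0
```

```bash
python3 - <<'E'
from h import *
from cell import r,cams
c=cams.camera("wrist");pickle.dump(c,open("w4.pkl","wb"));cv2.imwrite("pics/w4.png",c["image"][...,::-1])
o=r.get_obs();print(o["ee_pos"],o["tcp_rot"],o["qpos"],o["contact_force"],o["clock"])
E
```

```text
[ 0.62288391 -0.03911586  0.25917592] [0.7037795  0.71040523 0.00238345 0.00362576] [-1.85376991e-01  5.06790962e-01  1.18724262e+00 -1.20801758e-04
  1.43888185e+00 -1.94731950e-01] [-0.5435424  -0.1563305  -0.93963043] 7.4
```

View pics/w4.png

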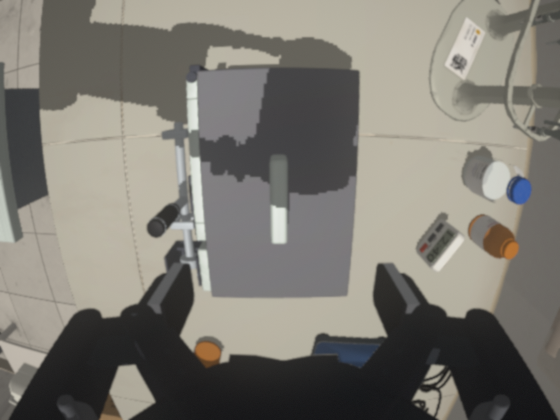

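The cover lies flush: no rim shows at the back or left end, and only the gate strip (12 px ≈ 11 mm) shows in front. Grip top is at about (157,227), and a bottle at (207,352) is well clear.

```bash
python3 - <<'E'
from h import *
c=pickle.load(open("w4.pkl","rb"))
W=np.array([wonz(c,*p,.126) for p in [(199,71),(359,71),(348,295),(211,297)]]);print(W.round(4).tolist(),W.mean(0))
print("grip",wonz(c,156,228,.175), "shaft foot",wonz(c,174,211,.125))
E
```

```text
[[0.553, 0.0707, 0.126], [0.6891, 0.0719, 0.126], [0.6931, -0.1437, 0.126], [0.5531, -0.1468, 0.126]] [ 0.62207142 -0.03696601  0.126     ]
grip [ 0.52476429 -0.05265886  0.175     ] shaft foot [ 0.52414894 -0.05477974  0.125     ]
```

{"api": "move_arm", "payload": {"plan": [0, -0.005, -0.03, 0, 0, 0, -0.01, -0.06, 0, 0, 0, -0.013, -0.085, 0, 0, 0, -0.013, -0.098, 0, 0, 0, -0.013, -0.098, 0.03, 0, 0, -0.013, -0.098, 0.05, 0, 0, -0.013, -0.098, 0.05, 0, 0, -0.013, -0.098, 0.05, 0], "newtons": 60}}

```text
clock: 8.07
ee_pos: [0.5227, -0.0526, 0.2037]
tcp_rot: [0.704, 0.71, -0.001, -0.001]
contact_force: [0.1, 0.9, 0.5]
opening: 0.0858
grasp_force: 0.0
```

```bash
python3 - <<'E'
from h import *
from cell import r,cams
c=cams.camera("wrist");pickle.dump(c,open("w5.pkl","wb"));cv2.imwrite("pics/w5.png",c["image"][...,::-1])
o=r.get_obs();print(o["ee_pos"],o["tcp_rot"],o["contact_force"],o["clock"])
E
```

```text
[ 0.52363536 -0.05277912  0.20478521] [ 7.03788034e-01  7.10410025e-01 -2.37527278e-05  5.54586641e-06] [0.39957081 0.07260417 0.4340499 ] 8.1167
```

View pics/w5.png

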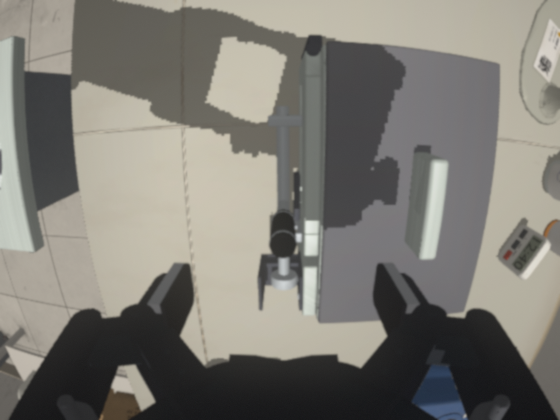

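The grip top is at about (283,245), centred between the fingers, and the cover is in place.

```bash
python3 - <<'E'
from h import *
c=pickle.load(open("w5.pkl","rb"));print(wonz(c,283,245,.175),wonz(c,283,218,.125))
E
```

```text
[ 0.522716   -0.05241105  0.175     ] [ 0.52262435 -0.05336891  0.125     ]
```

{"api": "move_arm", "payload": {"plan": [0, 0, 0, 0.025, 0, 0, 0, 0, 0.05, 0, 0, 0, 0, 0.064, 0, 0, 0, 0, 0.069, 0, 0.3, 0, 0, 0.069, 0, 0.6, 0, 0, 0.069, 0, 0.6, 0, 0, 0.069, 0, 0.6, 0, 0, 0.069, 0]}}

```text
clock: 8.78
ee_pos: [0.5242, -0.0529, 0.1367]
tcp_rot: [0.704, 0.71, 0.001, 0.001]
contact_force: [-1.0, -0.1, 0.4]
opening: 0.0386
grasp_force: 0.0
```

{"api": "move_arm", "payload": {"plan": [0.75, 0, 0, 0, 0, 0.85, 0, 0, 0, 0, 1, 0, 0, 0, 0, 1, 0, 0, 0, 0, 1, 0, 0, 0, 0]}}

```text
clock: 9.2
ee_pos: [0.5231, -0.0529, 0.1362]
tcp_rot: [0.704, 0.71, -0.0, 0.0]
contact_force: [-3.7, -0.2, 6.4]
opening: 0.0144
grasp_force: 58.3
```

{"api": "move_arm", "payload": {"plan": [1, 0, 0, -0.003, 0, 1, 0, 0, -0.006, 0, 1, 0, 0, -0.009, 0, 1, 0, 0, -0.0105, 0, 1, 0, 0, -0.0105, 0, 1, 0, 0, -0.0105, 0]}}

```text
clock: 9.7
ee_pos: [0.523, -0.0528, 0.1457]
tcp_rot: [0.704, 0.71, -0.0, -0.0]
contact_force: [-3.0, -0.8, -1.4]
opening: 0.0145
grasp_force: 58.4
```

{"api": "move_arm", "payload": {"plan": [1, 0.002, 0, 0, 0, 1, 0.004, 0, 0, 0, 1, 0.006, 0, 0, 0, 1, 0.008, 0, 0, 0, 1, 0.008, 0, 0, 0]}}

```text
clock: 10.12
ee_pos: [0.523, -0.0441, 0.1456]
tcp_rot: [0.704, 0.711, -0.0, -0.0]
contact_force: [-4.7, 0.5, -1.4]
opening: 0.0142
grasp_force: 58.4
```

{"api": "move_arm", "payload": {"plan": [1, 0.003, 0, 0, 0, 1, 0.007, 0, 0, 0, 1, 0.012, 0, 0, 0, 1, 0.016, 0, 0, 0, 1, 0.02, 0, 0, 0, 1, 0.022, 0, 0, 0, 1, 0.022, 0, 0, 0, 1, 0.022, 0, 0, 0]}}

```text
clock: 10.78
ee_pos: [0.5226, -0.022, 0.1456]
tcp_rot: [0.704, 0.71, -0.0, -0.001]
contact_force: [-4.9, -0.0, -1.5]
opening: 0.0143
grasp_force: 58.5
```

{"api": "move_arm", "payload": {"plan": [1, 0.0011, -0.0039, 0, 0.056, 1, 0.0023, -0.0078, 0, 0.111, 1, 0.0037, -0.0117, 0, 0.167, 1, 0.0052, -0.0155, 0, 0.222, 1, 0.0069, -0.0192, 0, 0.278, 1, 0.0088, -0.0228, 0, 0.333, 1, 0.0088, -0.0228, 0, 0.333, 1, 0.0088, -0.0228, 0, 0.333]}}

```text
clock: 11.45
ee_pos: [0.5013, -0.014, 0.1463]
tcp_rot: [0.79, 0.613, 0.001, 0.001]
contact_force: [0.4, 0.4, -0.7]
opening: 0.0144
grasp_force: 58.6
```

{"api": "move_arm", "payload": {"plan": [1, 0.0011, -0.0039, 0, 0.056, 1, 0.0023, -0.0078, 0, 0.111, 1, 0.0037, -0.0117, 0, 0.167, 1, 0.0052, -0.0155, 0, 0.222, 1, 0.0069, -0.0192, 0, 0.278, 1, 0.0088, -0.0228, 0, 0.333, 1, 0.0088, -0.0228, 0, 0.333, 1, 0.0088, -0.0228, 0, 0.333]}}

```text
clock: 12.12
ee_pos: [0.4814, -0.0001, 0.1462]
tcp_rot: [0.863, 0.505, 0.001, 0.001]
contact_force: [0.7, -0.3, -1.0]
opening: 0.0144
grasp_force: 58.6
```

```bash
python3 - <<'E'
from h import *
from cell import r,cams
c=cams.camera("wrist");s=cams.camera("scene")
im=np.hstack([cv2.resize(c["image"],(400,300)),cv2.resize(s["image"][165:270,200:340],(400,300),interpolation=cv2.INTER_CUBIC)])
cv2.imwrite("pics/f6.png",im[...,::-1])
o=r.get_obs();print(o["ee_pos"],o["tcp_rot"],o["contact_force"],o["clock"],o["grasp_force"],o["opening"])
E
```

```text
[ 4.81344318e-01 -8.06765410e-05  1.46092983e-01] [8.63160551e-01 5.04928575e-01 8.28057299e-04 5.58578527e-04] [ 1.77991313  0.02063769 -0.66343492] 12.2167 58.63358974456787 0.01462994676709962
```

View pics/f6.png

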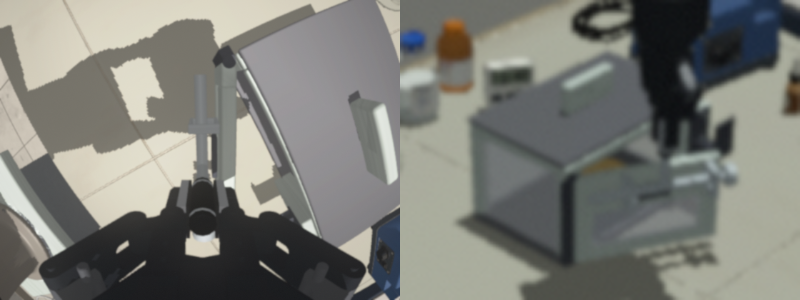

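The gate stands about 30° open with the bolt drawn and held, and the cover lies flat on the chamber. One short settle, then I hand it in.

{"api": "move_arm", "payload": {"plan": [1, 0, 0, 0, 0, 1, 0, 0, 0, 0, 1, 0, 0, 0, 0, 1, 0, 0, 0, 0]}}

```text
clock: 12.55
ee_pos: [0.4808, -0.0001, 0.1459]
tcp_rot: [0.864, 0.504, 0.0, 0.0]
contact_force: [2.3, 0.2, -1.5]
opening: 0.0143
grasp_force: 58.6
```

```bash
python3 -c "
from cell import r
print(r.finish_job())"
```

```text
the job is handed in; nothing more can be done
None
```

The job is handed in at about 12.6 s on the clock (no verdict came back): the cover lies flush on the chamber and released, the bolt was lifted over the lip and drawn about 31 mm, and the gripper is holding the gate about 30° open.

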